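# Find the tube rotator with the loose bearing and switch it off

### The job

One of these two tube rotators has a loose axle bearing: find it by taking the discs at the top rim and rocking them. Rock the loose disc first back towards its motor as far as it goes, then forward as far as it goes, and let go of it there, tipped forward. Then push that rotator's power lever all the way over to off (to the side its disc faces, your right); leave the good rotator's lever on, and do not bump the clear guards or disturb the white bottle.

Things in the scene. Friction and masses are not known exactly. Their poses are not given: they have to be found in the camera images.
- rotator_p: A tube rotator fixed to the desk: white foot 170 x 150 mm (a wing to -y carries its power lever), white post, grey motor barrel (radius 36 mm, behind the disc's hub), leaning grey disc on an axle. Origin: underside of the foot; z up, x from the motor towards the disc's face, to the robot's right (world -y) within 0.25 rad; its -y side is towards the robot. Either of the two rotators may be the loose one, on either side; they look alike.
- rim_p (a point): Top point of the disc's rim at mid-thickness, moves with it; 15 mm to -x and 190 mm up in the rotator's frame. Disc: radius 85, 12 mm thick, leaning 32 degrees to the rotator's -x, bare for 30 mm below this point. Site x runs along the disc to the hub (85 mm away, the centre of the rocking), y is level, z square out of the disc's face. It cannot spin.
- disc_p (a joint): Rock of this disc (rad) about the level line (rim point's y) through the hub. Positive: top rim forward, away from the motor; negative: back towards the motor. One rotator is sound: 0.015 rad each way (1 mm at the rim); the other is loose: 0.11 rad each way (9 mm), then hard stops. Needs about 1 N at the rim, stays where left.
- guard_p: Clear fixed splash guard: a level sheet 5 mm thick, 340 mm above the desk, on two 10 mm posts. Origin and axes as the rotator's: sheet x +20 to +120 mm, y -60 to +60; posts at x 93, y +-50. Its near edge is 35 mm beyond the disc's top rim and 150 mm higher; the way down along the leaning disc is open.
- lever_p_tip (a point): Centre of the black ball (26 mm across) on this rotator's power lever: a 10 mm steel rod on a grey block 70 x 50 mm, 39 mm tall above the desk. Pivot at x 0, y -135, z 36 mm in the rotator's frame, ball 80 mm from it. The ball swings in the rotator's x-z plane.
- lever_p (a joint): Power lever of this rotator (rad). 0: on, leaning 0.5 rad to the rotator's -x (the motor's side); 1.0: off, leaning 0.5 rad to +x (the side the disc's face looks to). About 1 N at the ball moves it, stays where left, a stop at each end.
- rotator_q: A tube rotator fixed to the desk: white foot 170 x 150 mm (a wing to -y carries its power lever), white post, grey motor barrel (radius 36 mm, behind the disc's hub), leaning grey disc on an axle. Origin: underside of the foot; z up, x from the motor towards the disc's face, to the robot's right (world -y) within 0.25 rad; its -y side is towards the robot. Either of the two rotators may be the loose one, on either side; they look alike.
- rim_q (a point): Top point of the disc's rim at mid-thickness, moves with it; 15 mm to -x and 190 mm up in the rotator's frame. Disc: radius 85, 12 mm thick, leaning 32 degrees to the rotator's -x, bare for 30 mm below this point. Site x runs along the disc to the hub (85 mm away, the centre of the rocking), y is level, z square out of the disc's face. It cannot spin.
- disc_q (a joint): Rock of this disc (rad) about the level line (rim point's y) through the hub. Positive: top rim forward, away from the motor; negative: back towards the motor. One rotator is sound: 0.015 rad each way (1 mm at the rim); the other is loose: 0.11 rad each way (9 mm), then hard stops. Needs about 1 N at the rim, stays where left.
- guard_q: Clear fixed splash guard: a level sheet 5 mm thick, 340 mm above the desk, on two 10 mm posts. Origin and axes as the rotator's: sheet x +20 to +120 mm, y -60 to +60; posts at x 93, y +-50. Its near edge is 35 mm beyond the disc's top rim and 150 mm higher; the way down along the leaning disc is open.
- lever_q_tip (a point): Centre of the black ball (26 mm across) on this rotator's power lever: a 10 mm steel rod on a grey block 70 x 50 mm, 39 mm tall above the desk. Pivot at x 0, y -135, z 36 mm in the rotator's frame, ball 80 mm from it. The ball swings in the rotator's x-z plane.
- lever_q (a joint): Power lever of this rotator (rad). 0: on, leaning 0.5 rad to the rotator's -x (the motor's side); 1.0: off, leaning 0.5 rad to +x (the side the disc's face looks to). About 1 N at the ball moves it, stays where left, a stop at each end.
- bottle: White plastic bottle, 60 mm across and 150 mm tall, standing on the desk near the rotators. Origin at the centre of its underside, z up. A bystander.

How it is judged:
By the outcome, as a careful person would: the job done as asked, in the order asked, and still so for the second after the job is handed in, with the robot touching nothing.
It also fails if it takes over 72 s, if anything falls off the work surface, if the arm or the gripper's body presses on something with over 40 N, if the wrist force passes 120 N, or if a joint passes its speed limit or range.

### The arm

A 6-joint arm with a two-finger parallel gripper is mounted at the origin on the work surface. World frame = base frame: x ahead of the robot, y to its left, z up, the work surface at z = 0. Lengths are in mm, angles in rad, forces in N, time in s.
With the tool pointing down it reaches from about 350 to 875 mm from the base axis. Payload 4.2 kg.
Tool frame: the origin (TCP) lies at the very end of the fingers, on their centre line; the grasp point (between the pads) lies 19 mm behind it; z points along the fingers, y is the direction in which the jaws open and shut (so a half turn about z gives the same grasp; the last joint's range is limited). The gripper opens to 85 mm and grips with 20 to 120 N. Pads are 22 mm wide; open, the fingers measure 114 mm over their backs; the gripper's body (76 mm by 85 mm) begins 54 mm behind the grasp point. The pads swing forward as they close: fully open they stand 13 mm farther back than shut.
Start: joints at [-0.845, 0.385, 0.008, 0, -1.194, -0.259], TCP at [281.28, -558.104, 231.312] pointing down, gripper open.
Joint ranges: [-3.14, 3.14], [-1.21, 2.06], [-1.07, 1.41], [-3.16, 2.05], [-2.99, -0.16], [-3.1, 3.1]. Speed limits (rad/s): [2.79, 2.79, 3.14, 3.14, 3.14, 3.14].

### API

Orientations are given as a unit quaternion [x, y, z, w].
In Python, from bench import read_state, get_image, camera_params, job_done gives the robot as it stands.
- The arm moves only by the tool send_rows, never from a script. Its arguments are lists of equal length, an entry for each row: "translation": the shift along the tool's x, y, z in m, a list of three; "yaw": the turn about the tool's z in degrees; "fingers": the closure in counts, from 0 (fully open) to 255 (shut). A call has 1 to 12 rows; each row is the pose to reach, as a shift and turn from the pose measured when the call began, along the tool's axes at that moment; what a row does not reach only later rows make up. A row lasts 1/10 s, in which the tool goes at most 50 mm and 8.59 degrees, less where a joint would pass 70% of its speed; a pose out of reach is approached as far as the arm can. A call with a gripper value outside its range is refused whole. The fingers move at their own pace and stop on an object; the grip force is fixed at half the most. Time passes only in rows, so rows that repeat a pose let the fingers close. It gives the time, the measured TCP pose, the force and the opening at its end, in the units of the state.
- read_state(): the state, without advancing time (a new reading comes with each control period).
- get_image(name): name is "side" or "top"; returns the picture (400x640x3 uint8, blue, green, red); there is no depth.
- camera_params(name): a dict with "mtx" (3x3 intrinsics, pixels), "rvec" (rotation vector, rad) and "tvec" (3), from world to camera coordinates, as OpenCV has them. Camera axes: x right, y down, z forward; pixel columns grow to the right and rows downward; lengths in mm; the calibration is good to about 2 mm. A picture is of the moment at which its call begins. camera_params takes no time and is no camera call.
- job_done(): hands the job in, once; it reports no verdict.
The state is a dict: "clock": time; "joints": joint angles; "joint_vel": joint speeds; "joint_efforts": joint torques, N m; "position": TCP position; "ee_rot": TCP orientation; "contact_force": force on the tool from outside, world axes, zero at the start; "wrist_torque": the same for the moment, N m; "gripper_width": finger opening in mm.
Only numpy, scipy, OpenCV 4.12 (cv2) and the standard library are available. Lean on these libraries where they do the work, as an engineer would, in place of code of your own. Each camera call takes 0.05 s, during which the arm holds its last target.

## Working session

There is one attempt and no reset: what is moved stays moved. The work goes in short steps, Python scripts to look and compute and a tool call to move; the robot and the scene stay as the last step left them, time stands still between calls to the robot, and variables do not carry over. Pictures are saved under pics/ and viewed, and the job is handed in when it is done.

Besides the shell and the picture viewer there is one more tool, called in YAML: its name, and indented under it one key for each argument. send_rows: Moves the arm, as the interface text tells. Its arguments: {"type":"object","properties":{"translation":{"type":"array","items":{"type":"array","items":{"type":"number"}}},"yaw":{"type":"array","items":{"type":"number"}},"fingers":{"type":"array","items":{"type":"number"}}},"required":["translation","yaw","fingers"]}

```bash
ls; mkdir -p pics; python3 - <<'E'
from bench import *
import cv2
for n in("side","top"):
    cv2.imwrite(f"pics/{n}0.png",get_image(n)); p=camera_params(n); print(n,p)
print(read_state())
E
```

```text
pics
side {'mtx': array([[451.9403062 ,   0.        , 316.49387699],
       [  0.        , 451.9403062 , 207.44300083],
       [  0.        ,   0.        ,   1.        ]]), 'rvec': array([ 0.09200762, -2.74855434,  1.47935359]), 'tvec': array([ 617.08542038,  126.29122521, 1120.41568271])}
top {'mtx': array([[432.14799528,   0.        , 319.95908499],
       [  0.        , 432.14799528, 204.1456726 ],
       [  0.        ,   0.        ,   1.        ]]), 'rvec': array([ 2.11217907, -2.12487898,  0.178657  ]), 'tvec': array([  67.3128659 ,  609.92968956, 1100.12047824])}
{'clock': 0.1, 'joints': array([-8.45435666e-01,  3.85458115e-01,  6.78579548e-03, -4.37637485e-04,
       -1.19396081e+00, -2.58608891e-01]), 'joint_vel': array([-0.00066656, -0.0007329 ,  0.00271483,  0.00068978,  0.00014592,
       -0.00041448]), 'joint_efforts': array([-7.74627224e-04, -3.93319666e+01,  1.88929331e+01,  4.19787258e+00,
       -2.60412089e-03, -7.81985932e-06]), 'position': array([ 281.04212243, -557.68539726,  230.352686  ]), 'ee_rot': array([-2.31184581e-01,  9.72909454e-01,  9.05552814e-04, -2.54562436e-04]), 'contact_force': array([ 0.55298445,  0.36642559, -0.51402165]), 'wrist_torque': array([-0.00435482, -0.03860485,  0.02854178]), 'gripper_width': 85.35756959353378}
```

View pics/side0.png

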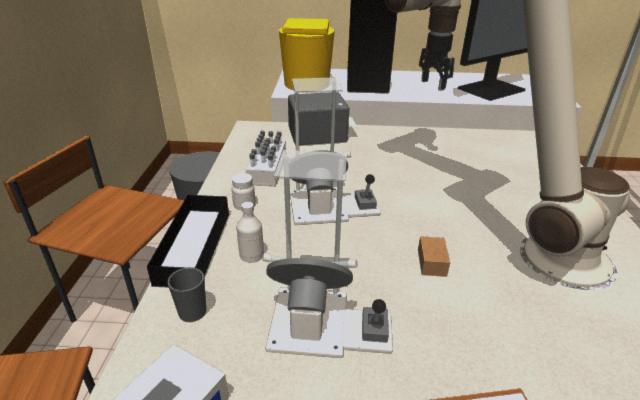

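View pics/top0.png

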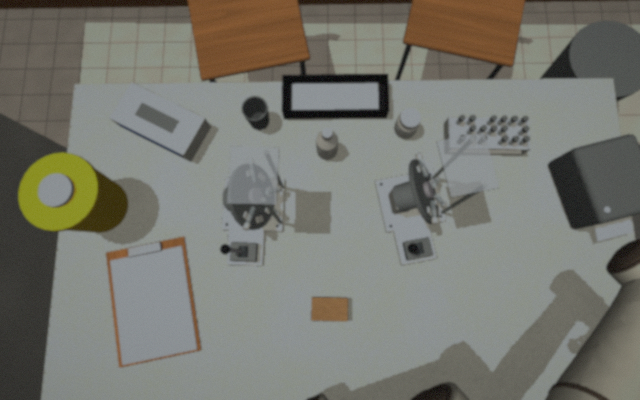

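```bash
cat > h.py <<'E'
import numpy as np, cv2
from bench import *
P={n:camera_params(n) for n in("side","top")}
def proj(n,X):
    p=P[n]; return cv2.projectPoints(np.asarray(X,float).reshape(-1,1,3),p['rvec'],p['tvec'],p['mtx'],None)[0].reshape(-1,2)
def ray(n,uv):
    p=P[n];R=cv2.Rodrigues(p['rvec'])[0];c=-R.T@p['tvec'].ravel()
    d=R.T@np.linalg.inv(p['mtx'])@np.array([*uv,1.]);return c,d
def atz(n,uv,z):
    c,d=ray(n,uv);return c+d*(z-c[2])/d[2]
def W(pose,X):
    x,y,a=pose;X=np.asarray(X,float).reshape(-1,3);c,s=np.cos(a),np.sin(a)
    return np.c_[x+c*X[:,0]-s*X[:,1],y+s*X[:,0]+c*X[:,1],X[:,2]]
def crop(img,x0,x1,y0,y1,f,name):
    cv2.imwrite("pics/"+name,cv2.resize(img[y0:y1,x0:x1],None,fx=f,fy=f,interpolation=cv2.INTER_CUBIC))
E
python3 - <<'E'
from h import *
t=cv2.imread("pics/top0.png");s=cv2.imread("pics/side0.png")
a=cv2.resize(t[140:275,200:320],None,fx=4.2,fy=4.2,interpolation=2);
crop(t,200,330,140,270,4,"tl.png");crop(t,370,500,130,270,4,"tr.png")
crop(s,225,415,140,360,2.7,"s1.png")
E
```

```text
(no output)
```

View pics/tl.png

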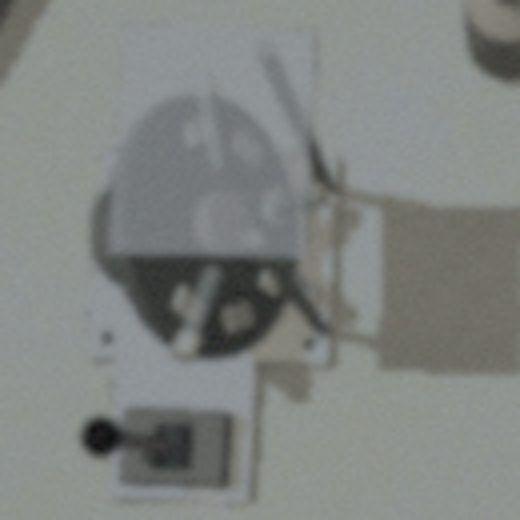

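View pics/tr.png

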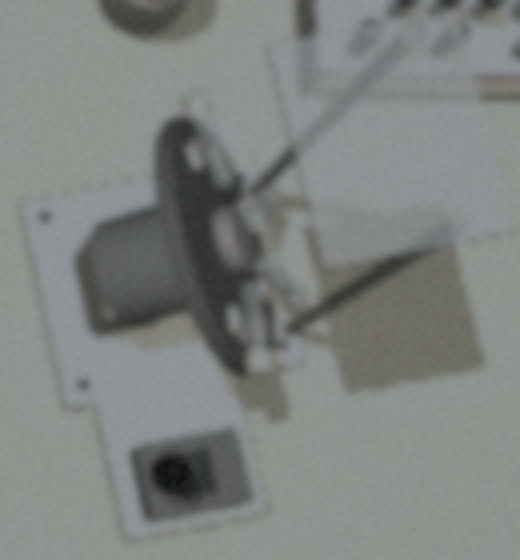

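View pics/s1.png

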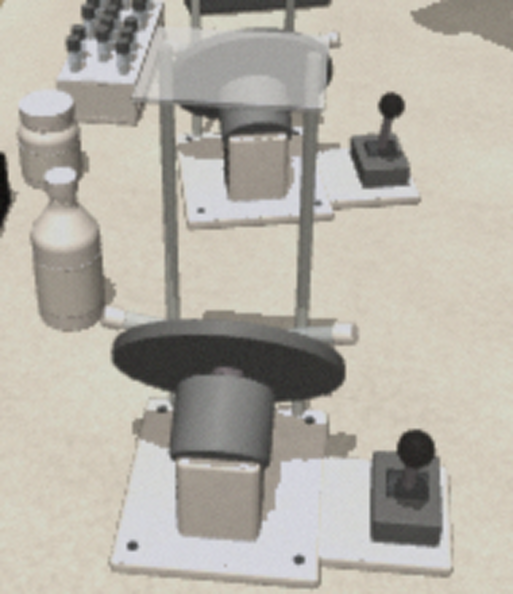

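```bash
cat > fit.py <<'E'
from h import *
from scipy.optimize import least_squares
T=lambda u,v,x0,y0,f:(x0+(u+.5)/f-.5,y0+(v+.5)/f-.5)
tl=lambda u,v:T(u,v,200,140,4);tr=lambda u,v:T(u,v,370,130,4);s1=lambda u,v:T(u,v,225,140,2.7)
ball=(-38.35,-135,106.2)
# screws keyed by sign sx,sy
A=[('top',tl(100,436),'b'),('side',s1(416,448),'b'),
('top',tl(106,338),(-1,-1)),('top',tl(307,342),(1,-1)),
('side',s1(132,546),(-1,1)),('side',s1(298,560),(-1,-1)),('side',s1(162,409),(1,1)),('side',s1(309,420),(1,-1))]
B=[('top',tr(173,475),'b'),('side',s1(392,106),'b'),
('top',tr(45,217),(-1,1)),('top',tr(83,384),(-1,-1)),('side',s1(201,211),(-1,1)),('side',s1(317,205),(-1,-1))]
def pt(k,q):
    return ball if k=='b' else (k[0]*q[0],k[1]*q[1],q[2])
def res(v):
    r=[]
    for pose,L in((v[:3],A),(v[3:6],B)):
        pose=(pose[0]*100,pose[1]*100,pose[2])
        for n,uv,k in L: r.append(proj(n,W(pose,pt(k,v[6:9]*100)))[0]-uv)
    return np.concatenate([*r,[(v[8]-.12)*10]])
if __name__=="__main__":
    a0=atz('top',tl(200,230),20);b0=atz('top',tr(140,270),20)
    v0=[a0[0]/100,a0[1]/100,-1.57,b0[0]/100,b0[1]/100,-1.45,.72,.62,.12]
    s=least_squares(res,v0,loss='soft_l1');v=s.x;print(v);print(res(v).reshape(-1)[:-1].reshape(-1,2).round(1))
    np.save('pose.npy',np.array([[v[0]*100,v[1]*100,v[2]],[v[3]*100,v[4]*100,v[5]]]))
    pp=np.load('pose.npy')
    for n in('top','side'):
        im=cv2.resize(cv2.imread(f'pics/{n}0.png'),None,fx=4,fy=4)
        for p in pp:
            def d(X,c,close=True):
                q=((proj(n,W(p,X))+.5)*4-.5).round().astype(int);cv2.polylines(im,[q],close,c,1)
            th=np.linspace(0,6.28,60);hub=np.array([-15+85*np.sin(.5585),0,190-85*np.cos(.5585)])
            ux=np.array([np.sin(.5585),0,-np.cos(.5585)]);uz=np.array([np.cos(.5585),0,np.sin(.5585)])
            for o in(-6,6): d([hub+o*uz+85*(np.cos(t)*-ux+np.sin(t)*np.array([0,1,0])) for t in th],(0,0,255))
            d([(20,-60,340),(120,-60,340),(120,60,340),(20,60,340)],(255,0,0))
            d([(-85,-75,12),(85,-75,12),(85,75,12),(-85,75,12)],(0,200,0))
            d([(-35,-160,39),(35,-160,39),(35,-110,39),(-35,-110,39)],(0,200,200))
            d([(-15,0,190),(-15,0,190)],(0,255,255)); d([(0,-135,36),ball],(255,0,255))
        x=(200,520,130,280) if n=='top' else (225,415,60,360)
        c=im[x[2]*4:x[3]*4,x[0]*4:x[1]*4]; f=min(800/c.shape[1],600/c.shape[0]);
        if n=='top': cv2.imwrite('pics/ot.png',cv2.resize(c,None,fx=f,fy=f,interpolation=cv2.INTER_AREA))
        else: cv2.imwrite('pics/os.png',cv2.resize(c,None,fx=f,fy=f,interpolation=cv2.INTER_AREA))
    for p in pp: print(p,W(p,[(-15,0,190),ball]))
    for n in P: print(n,ray(n,(320,200))[0])
E
python3 fit.py
```

```text
[ 6.20271491  2.5300856  -1.61346049  6.26085331 -1.84748045 -1.40113789
  0.69686064  0.59437901  0.14983228]
[[ 2.6  0.7]
 [-0.6 -0.9]
 [-0.6  0. ]
 [-0.5  0.8]
 [-0.2 -0.1]
 [-0.5  0.3]
 [ 0.3  0.2]
 [-0.   0.6]
 [ 0.2  0.1]
 [-0.6  0.3]
 [-0.   0.5]
 [-0.9  0.4]
 [-0.2 -0.6]
 [-0.  -0.7]]
[620.27149058 253.00855983  -1.61346049] [[620.91125888 267.99491017 190.        ]
 [487.03001181 297.08157692 106.2       ]]
[ 626.08533074 -184.74804494   -1.40113789] [[ 623.55264525 -169.9634075   190.        ]
 [ 486.54836121 -169.74282468  106.2       ]]
side [571.46053604 901.77715247 715.75555514]
top [ 399.45365641   46.91291574 1193.75301863]
```

View pics/ot.png

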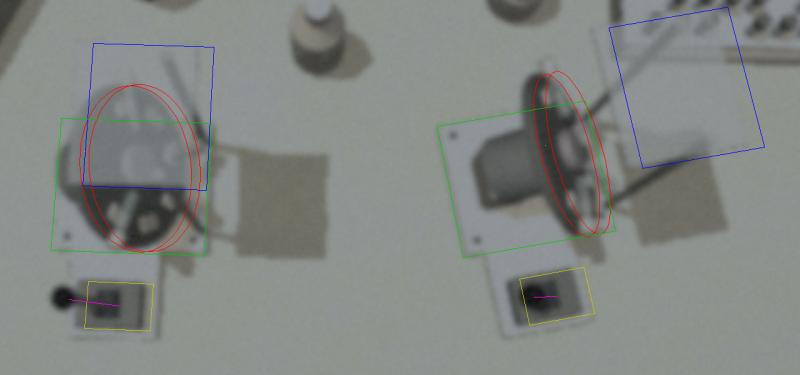

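View pics/os.png

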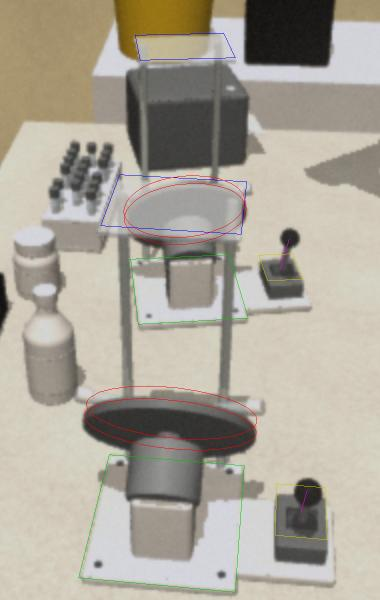

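```bash
python3 - <<'E'
s=open('fit.py').read()
s=s.replace("return ball if k=='b' else (k[0]*q[0],k[1]*q[1],q[2])","return ball if k=='b' else k if len(k)==3 else (k[0]*q[0]+q[3],k[1]*q[1],q[2])")
s=s.replace("v[6:9]*100","v[6:10]*100").replace(".62,.12]",".62,.12,0]")
s=s.replace("def pt(","""A+=[('top',tl(110,252),(20,-60,340)),('top',tl(300,258),(120,-60,340))]
B+=[('top',tr(270,45),(20,60,340)),('top',tr(325,268),(20,-60,340))]
def pt(""")
s=s.replace("*10]])","*30]])").replace("(-85,-75,12),(85,-75,12),(85,75,12),(-85,75,12)","(v[9]*100-85,-75,12),(v[9]*100+85,-75,12),(v[9]*100+85,75,12),(v[9]*100-85,75,12)")
open('fit.py','w').write(s)
E
python3 fit.py
```

```text
[ 6.21266766  2.63775641 -1.59824506  6.26116019 -1.74411046 -1.36461447
  0.70106517  0.59553481  0.1375426   0.11994679]
[[-0.8  0.6]
 [-0.5  2.6]
 [ 0.1  0.3]
 [ 0.5  0.3]
 [-0.   0.4]
 [-0.2  0. ]
 [-0.5  0.3]
 [-0.8  0.1]
 [ 0.6  0.7]
 [ 2.6  0.2]
 [-1.9  0.3]
 [-0.4  1.3]
 [-0.3  0.7]
 [ 0.4  0.3]
 [-0.1 -0.1]
 [-0.1 -1. ]
 [-0.2 -0.3]
 [ 1.5 -0.2]]
[621.26676598 263.77564072  -1.59824506] [[621.67844531 278.76999032 190.        ]
 [487.37014633 305.81630849 106.2       ]]
[ 626.11601938 -174.41104601   -1.36461447] [[ 623.04515741 -159.72875032  190.        ]
 [ 486.12418772 -164.51106779  106.2       ]]
side [571.46053604 901.77715247 715.75555514]
top [ 399.45365641   46.91291574 1193.75301863]
```

View pics/ot.png

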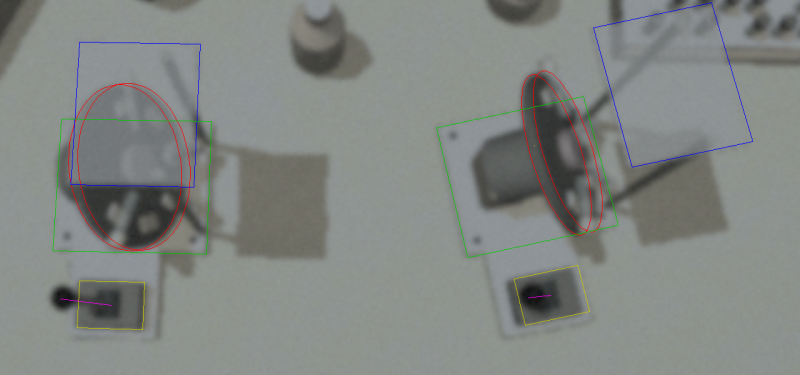

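View pics/os.png

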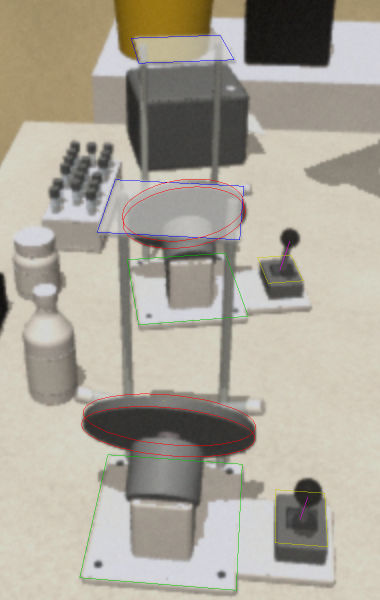

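```bash
cat >> h.py <<'E'
from scipy.spatial.transform import Rotation as Ro
def info():
    s=read_state();R=Ro.from_quat(s['ee_rot']).as_matrix();ps=np.load('pose.npy')
    print('t',s['clock'],'tcp',s['position'].round(1),'F',s['contact_force'].round(1),'w',round(s['gripper_width'],1),'toolY deg',round(np.degrees(np.arctan2(R[1,1],R[0,1])),1),'tilt',R[:,2].round(3))
    for n,p in zip('AB',ps):
        d=s['position'][:2]-p[:2];c,sn=np.cos(p[2]),np.sin(p[2])
        print(n,'local',(c*d[0]+sn*d[1]).round(1),(-sn*d[0]+c*d[1]).round(1),'Floc x',(c*s['contact_force'][0]+sn*s['contact_force'][1]).round(1))
    return s,R
def go(xyz,ang=None):
    s,R=info();a=np.degrees(np.arctan2(R[1,1],R[0,1]))
    d=R.T@(np.array(xyz)-s['position'])/1000
    dy=0 if ang is None else -((ang-a+90)%180-90)
    print('move',d.round(4),'yaw',round(dy,1),'rows>=',np.ceil(max(np.linalg.norm(d)/.05,abs(dy)/8.59)))
def gol(n,loc,z,ang=True):
    p=np.load('pose.npy')['AB'.index(n)]
    w=W(p,(loc[0],loc[1],z))[0];print('world',w.round(1));go(w,np.degrees(p[2]) if ang else None)
E
python3 -c "
from h import *
go((430,-80,250),np.degrees(-1.3646))"
```

```text
t 0.1 tcp [ 281.  -557.7  230.4] F [ 0.6  0.4 -0.5] w 85.4 toolY deg 116.7 tilt [-0.001  0.002 -1.   ]
A local 830.5 -317.6 Floc x -0.4
B local 304.5 -416.2 Floc x -0.2
move [-0.3479  0.3597 -0.019 ] yaw 14.9 rows>= 11.0
```

send_rows:
  translation:
    - [-0.035,0.036,-0.002]
    - [-0.07,0.072,-0.004]
    - [-0.104,0.108,-0.006]
    - [-0.139,0.144,-0.008]
    - [-0.174,0.18,-0.01]
    - [-0.209,0.216,-0.012]
    - [-0.244,0.252,-0.014]
    - [-0.278,0.288,-0.016]
    - [-0.313,0.324,-0.018]
    - [-0.348,0.36,-0.019]
    - [-0.348,0.36,-0.019]
    - [-0.348,0.36,-0.019]
  yaw: [0,3,6,9,12,14.9,14.9,14.9,14.9,14.9,14.9,14.9]
  fingers: [0,0,0,0,0,0,0,0,0,0,0,0]

```text
clock: 1.3
position: [429.8, -78.4, 249.7]
ee_rot: [-0.105, 0.995, 0.001, -0.001]
contact_force: [0.0, -0.6, -0.4]
gripper_width: 85.2
```

```bash
python3 -c "
from h import *
gol('B',(-65,0),235)"
```

```text
world [ 612.8 -110.8  235. ]
t 1.3 tcp [429.8 -78.4 249.7] F [ 0.  -0.6 -0.4] w 85.2 toolY deg 102.0 tilt [-0.002  0.002 -1.   ]
A local 347.3 -182.0 Floc x 0.6
B local -134.1 -172.5 Floc x 0.6
move [-0.1722 -0.0698  0.0143] yaw 0.2 rows>= 4.0
```

send_rows:
  translation:
    - [-0.043,-0.018,0.004]
    - [-0.086,-0.035,0.007]
    - [-0.129,-0.053,0.011]
    - [-0.172,-0.07,0.014]
    - [-0.172,-0.07,0.014]
    - [-0.172,-0.07,0.014]
  yaw: [0,0,0,0,0,0]
  fingers: [0,0,0,0,0,0]

```text
clock: 1.9
position: [612.1, -113.1, 233.0]
ee_rot: [-0.103, 0.995, 0.001, -0.003]
contact_force: [-0.1, 0.4, 0.3]
gripper_width: 85.3
```

```bash
python3 -c "
from h import *
info()
t=get_image('top');s=get_image('side');cv2.imwrite('pics/t1.png',t);cv2.imwrite('pics/sd1.png',s)
crop(t,330,530,80,280,3,'t1c.png');crop(s,225,425,20,240,2.7,'s1c.png')
gol('B',(-65,0),200)"
```

```text
t 1.9 tcp [ 612.1 -113.1  233. ] F [-0.1  0.4  0.3] w 85.3 toolY deg 101.8 tilt [-0.006  0.002 -1.   ]
A local 377.0 1.2 Floc x -0.4
B local -62.9 -1.1 Floc x -0.4
world [ 612.8 -110.8  200. ]
t 2.0 tcp [ 611.4 -112.3  235.3] F [ 0.8 -0.   0.1] w 85.1 toolY deg 101.9 tilt [-0.003  0.002 -1.   ]
A local 376.2 0.5 Floc x -0.0
B local -63.8 -1.6 Floc x 0.2
move [-0.0017  0.0011  0.0353] yaw 0.1 rows>= 1.0
```

View pics/t1c.png

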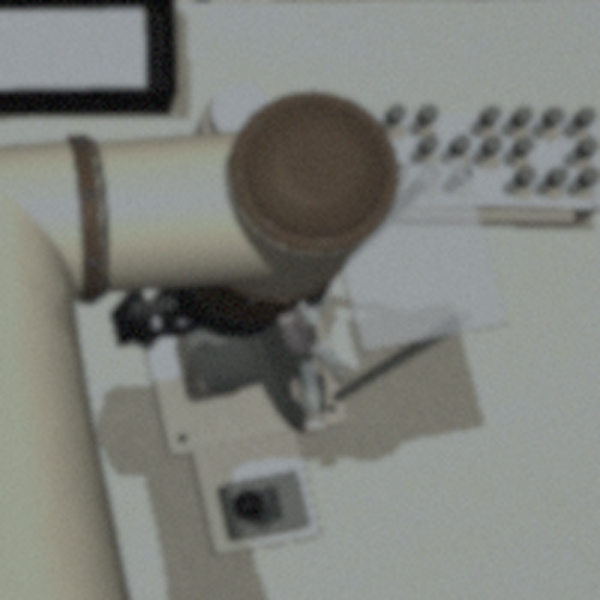

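View pics/s1c.png

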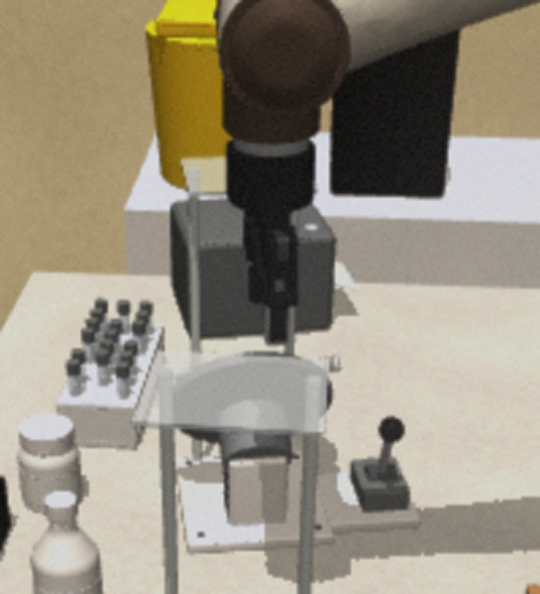

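```bash
python3 -c "
from h import *
for z in (235,300,350,400,450,500,550): 
  u=proj('side',[(611.4,-112.3,z)])[0]; v=proj('top',[(611.4,-112.3,z)])[0];print(z,(u-[225,20])*2.7,(v-[330,80])*3)"
```

```text
235 [264.97163746 332.94831827] [199.1903655 326.2685282]
300 [266.40334144 265.67099578] [213.7717394  306.26310026]
350 [267.57121935 210.79114592] [226.45278364 288.86489632]
400 [268.80213718 152.94898207] [240.66035816 269.37231557]
450 [270.10134068  91.89800087] [256.68775936 247.3829597 ]
500 [271.4746742   27.36356898] [274.90856075 222.38429142]
550 [272.92866866 -40.96120742] [295.80609573 193.71318451]
```

```bash
python3 -c "
from h import *
gol('B',(-62,0),207)
gol('B',(-36,0),207)"
```

```text
world [ 613.4 -113.7  207. ]
t 2.0 tcp [ 611.4 -112.3  235.3] F [ 0.8 -0.   0.1] w 85.1 toolY deg 101.9 tilt [-0.003  0.002 -1.   ]
A local 376.2 0.5 Floc x -0.0
B local -63.8 -1.6 Floc x 0.2
move [-0.0017 -0.0019  0.0283] yaw 0.1 rows>= 1.0
world [ 618.7 -139.2  207. ]
t 2.0 tcp [ 611.4 -112.3  235.3] F [ 0.8 -0.   0.1] w 85.1 toolY deg 101.9 tilt [-0.003  0.002 -1.   ]
A local 376.2 0.5 Floc x -0.0
B local -63.8 -1.6 Floc x 0.2
move [-0.0017 -0.0279  0.0282] yaw 0.1 rows>= 1.0
```

send_rows:
  translation:
    - [-0.001,-0.002,0.014]
    - [-0.0015,-0.002,0.028]
    - [-0.0015,-0.002,0.028]
    - [-0.0015,-0.01,0.028]
    - [-0.0015,-0.018,0.028]
    - [-0.0015,-0.028,0.028]
    - [-0.0015,-0.028,0.028]
    - [-0.0015,-0.028,0.028]
  yaw: [0,0,0,0,0,0,0,0]
  fingers: [0,0,0,0,0,0,0,0]

```text
clock: 2.8
position: [618.7, -139.9, 207.3]
ee_rot: [-0.103, 0.995, 0.001, -0.001]
contact_force: [0.8, -0.4, -0.4]
gripper_width: 85.8
```

```bash
python3 -c "
from h import *
info()
t=get_image('top');s=get_image('side');cv2.imwrite('pics/t2.png',t);cv2.imwrite('pics/sd2.png',s)
crop(t,350,490,120,260,4,'t2c.png');crop(s,255,385,30,200,3.5,'s2c.png')
gol('B',(-36,0),167)"
```

```text
t 2.8 tcp [ 618.7 -139.9  207.3] F [ 0.8 -0.4 -0.4] w 85.8 toolY deg 101.9 tilt [-0.002  0.002 -1.   ]
A local 403.6 8.5 Floc x 0.3
B local -35.3 -0.2 Floc x 0.5
world [ 618.7 -139.2  167. ]
t 2.9 tcp [ 618.6 -139.4  207.2] F [-0.2  0.7 -0.5] w 85.1 toolY deg 101.9 tilt [-0.003  0.002 -1.   ]
A local 403.1 8.4 Floc x -0.7
B local -35.8 -0.2 Floc x -0.7
move [-0.0003  0.0001  0.0402] yaw 0.1 rows>= 1.0
```

View pics/t2c.png

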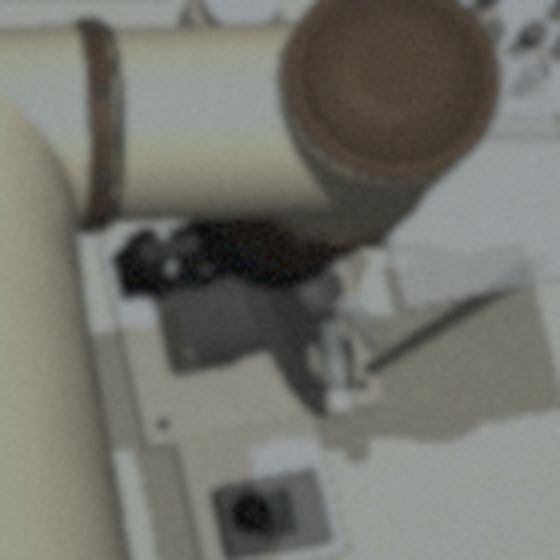

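View pics/s2c.png

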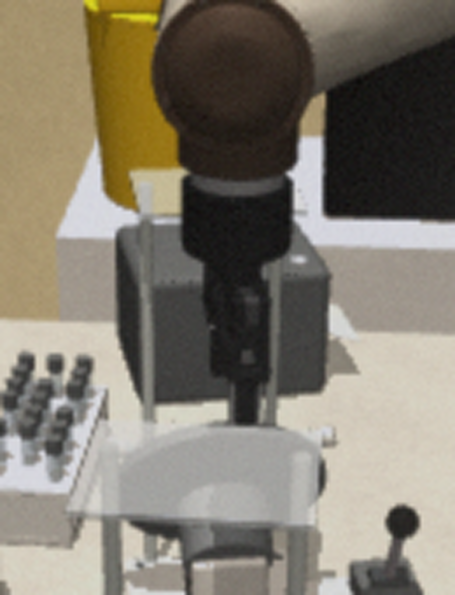

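send_rows:
  translation:
    - [0,0,0.01]
    - [0,0,0.02]
    - [0,0,0.026]
    - [0,0,0.03]
    - [0,0,0.034]
  yaw: [0,0,0,0,0]
  fingers: [0,0,0,0,0]

```text
clock: 3.4
position: [618.5, -139.3, 172.6]
ee_rot: [-0.104, 0.995, 0.001, -0.001]
contact_force: [-0.6, -0.3, 0.6]
gripper_width: 85.6
```

send_rows:
  translation:
    - [0,0,0.003]
    - [0,0,0.005]
    - [0,0,0.005]
  yaw: [0,0,0]
  fingers: [0,0,0]

```text
clock: 3.7
position: [618.4, -139.2, 167.4]
ee_rot: [-0.104, 0.995, 0.001, -0.002]
contact_force: [0.2, 0.4, -0.6]
gripper_width: 85.4
```

```bash
python3 -c "
from h import *
info()
s=get_image('side');cv2.imwrite('pics/sd3.png',s)
crop(s,255,385,30,200,3.5,'s3c.png')"
```

```text
t 3.7 tcp [ 618.4 -139.2  167.4] F [ 0.2  0.4 -0.6] w 85.4 toolY deg 101.9 tilt [-0.004  0.002 -1.   ]
A local 402.9 8.2 Floc x -0.4
B local -36.0 -0.4 Floc x -0.3
```

View pics/s3c.png

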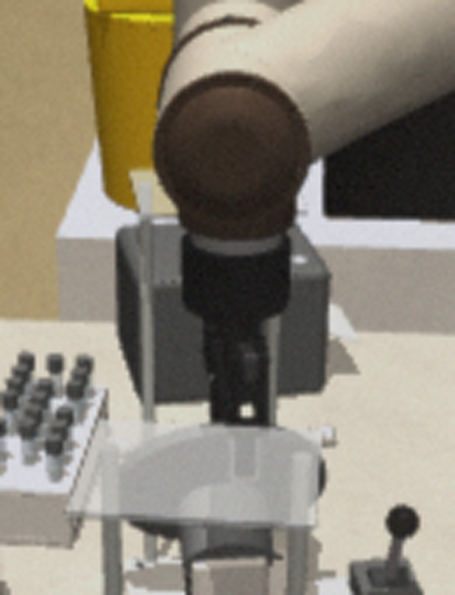

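send_rows:
  translation:
    - [0,0.002,0]
    - [0,0.004,0]
    - [0,0.005,0]
    - [0,0.006,0]
    - [0,0.007,0]
    - [0,0.008,0]
  yaw: [0,0,0,0,0,0]
  fingers: [0,0,0,0,0,0]

```text
clock: 4.35
position: [616.8, -131.4, 167.7]
ee_rot: [-0.104, 0.995, 0.001, -0.001]
contact_force: [0.1, -0.1, 0.8]
gripper_width: 85.6
```

send_rows:
  translation:
    - [0,0.001,0]
    - [0,0.002,0]
  yaw: [0,0]
  fingers: [0,0]

```text
clock: 4.55
position: [616.4, -129.3, 167.7]
ee_rot: [-0.104, 0.995, 0.001, -0.001]
contact_force: [-0.6, 0.6, -0.1]
gripper_width: 85.5
```

send_rows:
  translation:
    - [0,0.001,0]
    - [0,0.002,0]
  yaw: [0,0]
  fingers: [0,0]

```text
clock: 4.75
position: [616.1, -127.5, 167.8]
ee_rot: [-0.104, 0.995, 0.001, -0.001]
contact_force: [1.0, -1.5, -0.5]
gripper_width: 85.6
```

send_rows:
  translation:
    - [0,0.001,0]
    - [0,0.001,0]
  yaw: [0,0]
  fingers: [0,0]

```text
clock: 4.95
position: [615.9, -126.5, 167.8]
ee_rot: [-0.104, 0.995, 0.001, -0.001]
contact_force: [0.2, -1.7, -1.0]
gripper_width: 85.2
```

send_rows:
  translation:
    - [0,0.001,0]
    - [0,0.001,0]
  yaw: [0,0]
  fingers: [0,0]

```text
clock: 5.15
position: [615.6, -125.5, 167.9]
ee_rot: [-0.104, 0.995, 0.001, -0.001]
contact_force: [-0.2, -0.6, -0.9]
gripper_width: 85.4
```

send_rows:
  translation:
    - [0,0.001,0]
    - [0,0.002,0]
    - [0,0.002,0]
  yaw: [0,0,0]
  fingers: [0,0,0]

```text
clock: 5.45
position: [615.2, -123.4, 167.9]
ee_rot: [-0.104, 0.995, 0.001, -0.001]
contact_force: [0.1, -0.6, 0.4]
gripper_width: 85.3
```

send_rows:
  translation:
    - [0,0.001,0]
    - [0,0.0015,0]
    - [0,0.0015,0]
  yaw: [0,0,0]
  fingers: [0,0,0]

```text
clock: 5.75
position: [614.9, -121.8, 167.9]
ee_rot: [-0.104, 0.995, 0.001, -0.001]
contact_force: [0.1, -0.1, -0.2]
gripper_width: 85.5
```

```bash
python3 -c "
from h import *
info()
s=get_image('side');cv2.imwrite('pics/sd4.png',s)
crop(s,255,385,30,200,3.5,'s4c.png')"
```

```text
t 5.75 tcp [ 614.9 -121.8  167.9] F [ 0.1 -0.1 -0.2] w 85.5 toolY deg 101.9 tilt [-0.003  0.001 -1.   ]
A local 385.6 4.2 Floc x 0.1
B local -53.8 -0.2 Floc x 0.1
```

View pics/s4c.png

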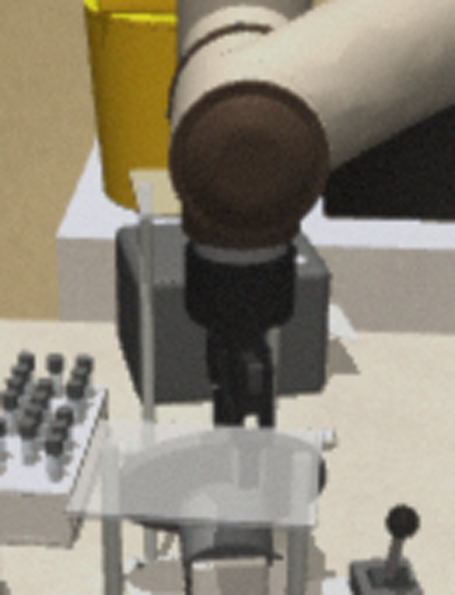

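send_rows:
  translation:
    - [0,0.001,0]
    - [0,0.002,0]
    - [0,0.002,0]
  yaw: [0,0,0]
  fingers: [0,0,0]

```text
clock: 6.1
position: [614.4, -119.7, 167.9]
ee_rot: [-0.104, 0.995, 0.001, -0.001]
contact_force: [0.9, -0.6, -0.3]
gripper_width: 85.5
```

send_rows:
  translation:
    - [0,0.001,0]
    - [0,0.002,0]
    - [0,0.002,0]
  yaw: [0,0,0]
  fingers: [0,0,0]

```text
clock: 6.4
position: [614.1, -117.9, 168.0]
ee_rot: [-0.104, 0.995, 0.001, -0.001]
contact_force: [0.2, -1.7, 1.1]
gripper_width: 85.3
```

```bash
python3 -c "
from h import *
info()
s=get_image('side');cv2.imwrite('pics/sd5.png',s)
a=cv2.imread('pics/side0.png')
o=np.hstack([cv2.resize(x[140:200,270:365],None,fx=4,fy=4,interpolation=2) for x in (a,s)]);cv2.imwrite('pics/cmp5.png',o)"
```

```text
t 6.4 tcp [ 614.1 -117.9  168. ] F [ 0.2 -1.7  1.1] w 85.3 toolY deg 102.0 tilt [-0.003  0.001 -1.   ]
A local 381.7 3.3 Floc x 1.7
B local -57.8 -0.2 Floc x 1.7
```

View pics/cmp5.png

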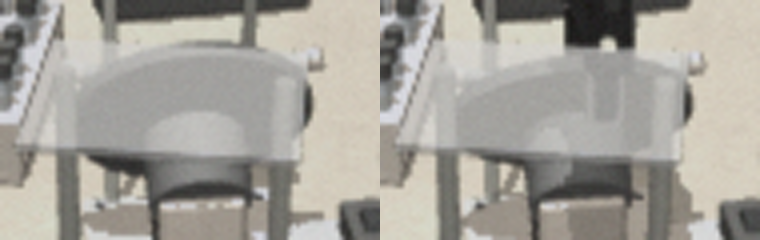

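send_rows:
  translation:
    - [0,0.001,0]
    - [0,0.001,0]
  yaw: [0,0]
  fingers: [0,0]

```text
clock: 6.65
position: [614.0, -117.4, 168.3]
ee_rot: [-0.104, 0.995, 0.0, -0.001]
contact_force: [1.6, -4.4, -0.1]
gripper_width: 85.6
```

send_rows:
  translation:
    - [0,0.001,0]
    - [0,0.001,0]
  yaw: [0,0]
  fingers: [0,0]

```text
clock: 6.85
position: [614.0, -117.1, 168.6]
ee_rot: [-0.104, 0.995, -0.0, -0.001]
contact_force: [0.3, -5.6, 0.5]
gripper_width: 85.3
```

send_rows:
  translation:
    - [0,0.001,0]
    - [0,0.001,0]
  yaw: [0,0]
  fingers: [0,0]

```text
clock: 7.05
position: [614.0, -116.9, 168.9]
ee_rot: [-0.104, 0.995, -0.001, -0.001]
contact_force: [1.1, -5.6, 0.5]
gripper_width: 85.3
```

send_rows:
  translation:
    - [0,0.001,0]
    - [0,0.002,0]
    - [0,0.003,0]
    - [0,0.003,0]
  yaw: [0,0,0,0]
  fingers: [0,0,0,0]

```text
clock: 7.45
position: [613.9, -115.9, 169.6]
ee_rot: [-0.104, 0.995, -0.002, -0.0]
contact_force: [1.3, -9.6, 1.4]
gripper_width: 85.3
```

```bash
python3 -c "
from h import *
info()"
```

```text
t 7.45 tcp [ 613.9 -115.9  169.6] F [ 1.3 -9.6  1.4] w 85.3 toolY deg 101.9 tilt [ 0.    -0.005 -1.   ]
A local 379.8 3.1 Floc x 9.6
B local -59.7 0.0 Floc x 9.7
```

send_rows:
  translation:
    - [0,-0.004,0]
    - [0,-0.008,0]
    - [0,-0.008,-0.01]
    - [0,-0.006,-0.03]
    - [0,-0.004,-0.05]
    - [0,0.01,-0.05]
    - [0,0.025,-0.05]
    - [0,0.038,-0.05]
    - [0,0.038,-0.05]
    - [0,0.038,-0.05]
  yaw: [0,0,0,0,0,0,0,0,0,0]
  fingers: [0,0,0,0,0,0,0,0,0,0]

```text
clock: 8.45
position: [605.7, -77.8, 218.8]
ee_rot: [-0.104, 0.995, -0.002, -0.001]
contact_force: [-0.1, -0.3, 0.7]
gripper_width: 85.4
```

```bash
python3 -c "
from h import *
gol('B',(-98,0),162)
s=get_image('side');cv2.imwrite('pics/sd6.png',s)
a=cv2.imread('pics/side0.png')
o=np.hstack([cv2.resize(x[140:200,270:365],None,fx=4,fy=4,interpolation=2) for x in (a,s)]);cv2.imwrite('pics/cmp6.png',o)"
```

```text
world [606.1 -78.5 162. ]
t 8.45 tcp [605.7 -77.8 218.8] F [-0.1 -0.3  0.7] w 85.4 toolY deg 102.0 tilt [-0.001 -0.005 -1.   ]
A local 341.9 -6.2 Floc x 0.3
B local -98.8 -0.2 Floc x 0.3
move [-0.0003 -0.0005  0.0568] yaw 0.2 rows>= 2.0
```

View pics/cmp6.png

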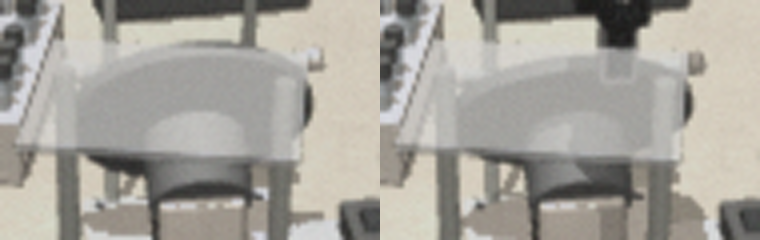

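The disc stayed tipped back: its top edge sits about 4 px (raw image) lower than in the first picture, at raw (325,154). Next I go down behind it.

send_rows:
  translation:
    - [0,0,0.02]
    - [0,0,0.035]
    - [0,0,0.047]
    - [0,0,0.055]
    - [0,0,0.056]
    - [0,0,0.056]
  yaw: [0,0,0,0,0,0]
  fingers: [0,0,0,0,0,0]

```text
clock: 9.1
position: [606.1, -78.7, 163.1]
ee_rot: [-0.104, 0.995, -0.003, -0.0]
contact_force: [-0.9, 0.8, 1.0]
gripper_width: 85.2
```

send_rows:
  translation:
    - [0,-0.002,0]
    - [0,-0.004,0]
    - [0,-0.005,0]
    - [0,-0.006,0]
  yaw: [0,0,0,0]
  fingers: [0,0,0,0]

```text
clock: 9.5
position: [607.4, -84.7, 163.4]
ee_rot: [-0.104, 0.995, -0.003, -0.0]
contact_force: [0.3, 0.2, -0.1]
gripper_width: 85.5
```

send_rows:
  translation:
    - [0,-0.001,0]
    - [0,-0.002,0]
    - [0,-0.003,0]
    - [0,-0.004,0]
  yaw: [0,0,0,0]
  fingers: [0,0,0,0]

```text
clock: 9.9
position: [608.3, -88.7, 163.5]
ee_rot: [-0.104, 0.995, -0.003, -0.0]
contact_force: [-0.3, 0.2, -0.1]
gripper_width: 85.4
```

send_rows:
  translation:
    - [0,-0.001,0]
    - [0,-0.002,0]
    - [0,-0.003,0]
    - [0,-0.004,0]
  yaw: [0,0,0,0]
  fingers: [0,0,0,0]

```text
clock: 10.3
position: [609.1, -92.7, 163.5]
ee_rot: [-0.104, 0.995, -0.003, -0.0]
contact_force: [-0.4, 0.3, 0.6]
gripper_width: 85.5
```

send_rows:
  translation:
    - [0,-0.001,0]
    - [0,-0.002,0]
    - [0,-0.003,0]
    - [0,-0.004,0]
  yaw: [0,0,0,0]
  fingers: [0,0,0,0]

```text
clock: 10.7
position: [609.9, -96.2, 163.9]
ee_rot: [-0.104, 0.995, -0.002, -0.0]
contact_force: [-2.3, 3.9, 4.1]
gripper_width: 85.2
```

```bash
python3 -c "
from h import *
info()
s=get_image('side');cv2.imwrite('pics/sd7.png',s)
a=cv2.imread('pics/side0.png')
o=np.hstack([cv2.resize(x[140:200,270:365],None,fx=4,fy=4,interpolation=2) for x in (a,s)]);cv2.imwrite('pics/cmp7.png',o)"
```

```text
t 10.7 tcp [609.9 -96.2 163.9] F [-2.3  3.9  4.1] w 85.2 toolY deg 102.0 tilt [ 0.    -0.005 -1.   ]
A local 360.2 -1.4 Floc x -3.8
B local -79.9 0.2 Floc x -4.3
```

View pics/cmp7.png

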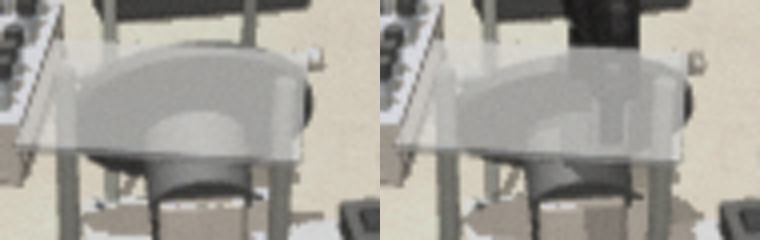

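send_rows:
  translation:
    - [0,0.003,0]
    - [0,0.006,0]
    - [0,0.006,0]
    - [0,0.006,0]
    - [0,0.006,0]
    - [0,0.006,0]
    - [0,0.006,0]
    - [0,0.006,0]
  yaw: [0,0,0,0,0,0,0,0]
  fingers: [0,0,130,130,130,130,130,130]

```text
clock: 11.55
position: [608.8, -90.5, 164.0]
ee_rot: [-0.104, 0.995, -0.002, -0.0]
contact_force: [0.4, 0.2, -0.3]
gripper_width: 42.0
```

```bash
python3 -c "
from h import *
info()
s=get_image('side');cv2.imwrite('pics/sd8.png',s)
crop(s,255,385,60,200,4,'s8c.png')"
```

```text
t 11.55 tcp [608.8 -90.5 164. ] F [ 0.4  0.2 -0.3] w 42.0 toolY deg 102.0 tilt [ 0.    -0.005 -1.   ]
A local 354.4 -2.8 Floc x -0.2
B local -85.7 0.2 Floc x -0.1
```

View pics/s8c.png

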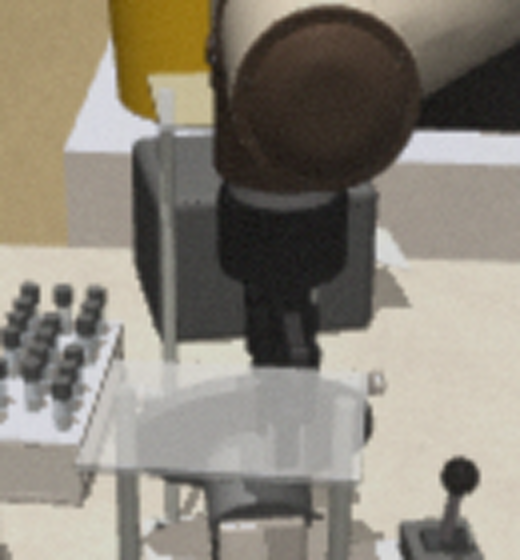

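send_rows:
  translation:
    - [0,-0.004,0]
    - [0,-0.008,0]
    - [0,-0.011,0]
    - [0,-0.013,0]
    - [0,-0.015,0]
    - [0,-0.015,0]
  yaw: [0,0,0,0,0,0]
  fingers: [130,130,130,130,130,130]

```text
clock: 12.2
position: [611.9, -105.4, 164.0]
ee_rot: [-0.104, 0.995, -0.002, -0.0]
contact_force: [-0.2, -0.1, -0.2]
gripper_width: 41.6
```

send_rows:
  translation:
    - [0,-0.001,0]
    - [0,-0.002,0]
    - [0,-0.003,0]
    - [0,-0.003,0]
  yaw: [0,0,0,0]
  fingers: [130,130,130,130]

```text
clock: 12.6
position: [612.5, -108.5, 164.1]
ee_rot: [-0.104, 0.995, -0.002, -0.0]
contact_force: [-0.5, 1.0, 0.2]
gripper_width: 41.8
```

send_rows:
  translation:
    - [0,-0.001,0]
    - [0,-0.002,0]
    - [0,-0.003,0]
    - [0,-0.003,0]
  yaw: [0,0,0,0]
  fingers: [130,130,130,130]

```text
clock: 13.0
position: [613.2, -111.5, 164.1]
ee_rot: [-0.104, 0.995, -0.002, -0.0]
contact_force: [-0.8, 0.3, 0.5]
gripper_width: 41.8
```

send_rows:
  translation:
    - [0,-0.001,0]
    - [0,-0.002,0]
    - [0,-0.003,0]
    - [0,-0.003,0]
  yaw: [0,0,0,0]
  fingers: [130,130,130,130]

```text
clock: 13.4
position: [614.1, -114.3, 164.5]
ee_rot: [-0.104, 0.995, -0.002, 0.0]
contact_force: [-0.8, 2.4, 2.1]
gripper_width: 41.9
```

```bash
python3 -c "
from h import *
info()
s=get_image('side');cv2.imwrite('pics/sd9.png',s)
a=cv2.imread('pics/side0.png')
o=np.hstack([cv2.resize(x[140:200,270:365],None,fx=4,fy=4,interpolation=2) for x in (a,s)]);cv2.imwrite('pics/cmp9.png',o)"
```

```text
t 13.4 tcp [ 614.1 -114.3  164.5] F [-0.8  2.4  2.1] w 41.9 toolY deg 101.9 tilt [ 0.001 -0.005 -1.   ]
A local 378.1 3.2 Floc x -2.4
B local -61.3 0.5 Floc x -2.5
```

View pics/cmp9.png

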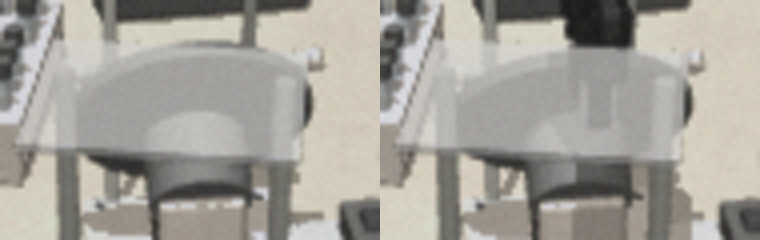

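send_rows:
  translation:
    - [0,-0.001,-0.0008]
    - [0,-0.002,-0.0016]
    - [0,-0.003,-0.0024]
    - [0,-0.003,-0.0024]
  yaw: [0,0,0,0]
  fingers: [130,130,130,130]

```text
clock: 13.85
position: [614.7, -117.5, 166.9]
ee_rot: [-0.104, 0.995, -0.003, 0.0]
contact_force: [-1.4, 1.5, 1.9]
gripper_width: 42.0
```

send_rows:
  translation:
    - [0,-0.001,-0.0007]
    - [0,-0.002,-0.0014]
    - [0,-0.003,-0.0021]
    - [0,-0.003,-0.0021]
  yaw: [0,0,0,0]
  fingers: [130,130,130,130]

```text
clock: 14.25
position: [615.3, -120.7, 169.0]
ee_rot: [-0.104, 0.995, -0.003, 0.0]
contact_force: [-0.4, 1.1, 0.4]
gripper_width: 41.8
```

```bash
python3 -c "
from h import *
info()
s=get_image('side');cv2.imwrite('pics/sd10.png',s)
a=cv2.imread('pics/side0.png')
o=np.hstack([cv2.resize(x[140:200,270:365],None,fx=4,fy=4,interpolation=2) for x in (a,s)]);cv2.imwrite('pics/cmp10.png',o)"
```

```text
t 14.25 tcp [ 615.3 -120.7  169. ] F [-0.4  1.1  0.4] w 41.8 toolY deg 101.9 tilt [ 0.001 -0.005 -1.   ]
A local 384.5 4.6 Floc x -1.1
B local -54.8 0.4 Floc x -1.1
```

View pics/cmp10.png

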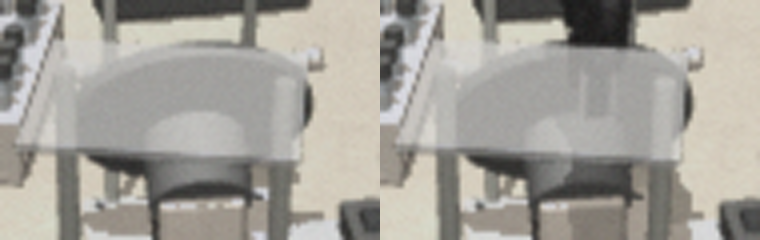

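It is moving with about 1 N. I'll carry on along the arc.

send_rows:
  translation:
    - [0,-0.001,-0.0006]
    - [0,-0.002,-0.0012]
    - [0,-0.003,-0.0018]
    - [0,-0.003,-0.0018]
  yaw: [0,0,0,0]
  fingers: [130,130,130,130]

```text
clock: 14.7
position: [616.0, -123.8, 170.8]
ee_rot: [-0.104, 0.995, -0.003, 0.0]
contact_force: [-0.4, 1.0, 1.7]
gripper_width: 42.2
```

send_rows:
  translation:
    - [0,-0.001,-0.0005]
    - [0,-0.002,-0.001]
    - [0,-0.003,-0.0015]
    - [0,-0.003,-0.0015]
  yaw: [0,0,0,0]
  fingers: [130,130,130,130]

```text
clock: 15.1
position: [616.4, -126.1, 172.0]
ee_rot: [-0.104, 0.995, -0.002, 0.0]
contact_force: [-0.5, 4.0, 1.3]
gripper_width: 41.6
```

send_rows:
  translation:
    - [0,-0.001,-0.0005]
    - [0,-0.002,-0.001]
    - [0,-0.002,-0.001]
  yaw: [0,0,0]
  fingers: [130,130,130]

```text
clock: 15.4
position: [616.4, -126.4, 172.3]
ee_rot: [-0.104, 0.995, -0.001, -0.0]
contact_force: [-0.8, 9.3, -0.4]
gripper_width: 41.8
```

```bash
python3 -c "
from h import *
info()
s=get_image('side');cv2.imwrite('pics/sd11.png',s)
a=cv2.imread('pics/side0.png')
o=np.hstack([cv2.resize(x[140:200,270:365],None,fx=4,fy=4,interpolation=2) for x in (a,s)]);cv2.imwrite('pics/cmp11.png',o)"
```

```text
t 15.4 tcp [ 616.4 -126.4  172.3] F [-0.8  9.3 -0.4] w 41.8 toolY deg 101.9 tilt [-0.001 -0.002 -1.   ]
A local 390.1 5.8 Floc x -9.3
B local -49.0 0.3 Floc x -9.2
```

View pics/cmp11.png

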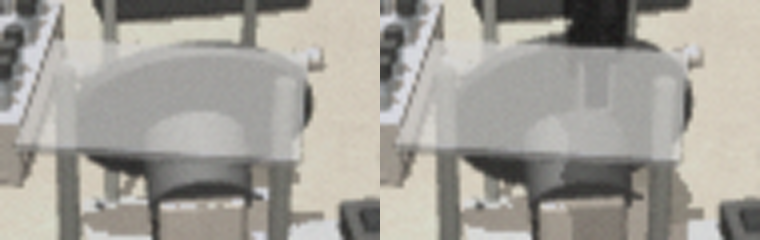

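send_rows:
  translation:
    - [0,-0.002,0]
    - [0,-0.003,0]
    - [0,-0.003,0]
  yaw: [0,0,0]
  fingers: [130,130,130]

```text
clock: 15.75
position: [616.5, -126.5, 172.2]
ee_rot: [-0.104, 0.995, 0.001, -0.001]
contact_force: [-4.0, 12.4, 4.6]
gripper_width: 41.9
```

send_rows:
  translation:
    - [0,0.003,0]
    - [0,0.007,0]
    - [0,0.015,0]
    - [0,0.03,0]
    - [0,0.035,-0.02]
    - [0,0.035,-0.05]
    - [0,0.035,-0.065]
    - [0,0.035,-0.065]
  yaw: [0,0,0,0,0,0,0,0]
  fingers: [130,130,130,130,130,130,255,255]

```text
clock: 16.55
position: [610.5, -91.8, 240.2]
ee_rot: [-0.104, 0.995, 0.001, 0.002]
contact_force: [0.8, -0.5, -0.2]
gripper_width: 13.7
```

```bash
python3 -c "
from h import *
s=get_image('side');cv2.imwrite('pics/sd12.png',s)
a=cv2.imread('pics/side0.png')
o=np.hstack([cv2.resize(x[140:200,270:365],None,fx=4,fy=4,interpolation=2) for x in (a,s)]);cv2.imwrite('pics/cmp12.png',o)
gol('B',(-85,-135),237)"
```

```text
world [ 476.6 -118.8  237. ]
t 16.6 tcp [609.5 -91.8 238.1] F [ 0.1 -0.  -1.2] w 5.9 toolY deg 102.0 tilt [ 0.     0.002 -1.   ]
A local 355.7 -2.0 Floc x 0.0
B local -84.3 0.6 Floc x 0.0
move [0.1356 0.0011 0.001 ] yaw 0.1 rows>= 3.0
```

View pics/cmp12.png

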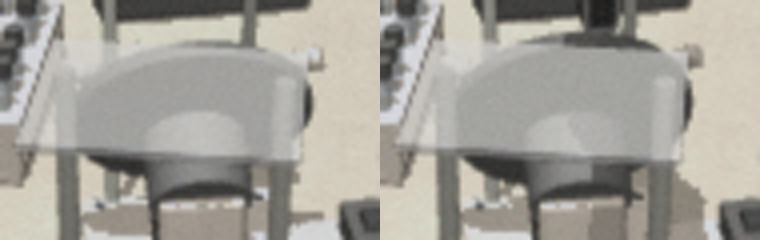

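send_rows:
  translation:
    - [0.04,0,0]
    - [0.08,0,0]
    - [0.12,0,0]
    - [0.1356,0.001,0.001]
    - [0.1356,0.001,0.04]
    - [0.1356,0.001,0.08]
    - [0.1356,0.001,0.12]
    - [0.1356,0.001,0.143]
    - [0.1356,0.001,0.143]
    - [0.1356,0.001,0.143]
  yaw: [0,0,0,0,0,0,0,0,0,0]
  fingers: [255,255,255,255,255,255,255,255,255,255]

```text
clock: 17.6
position: [476.3, -118.6, 94.6]
ee_rot: [-0.104, 0.995, 0.001, -0.001]
contact_force: [0.4, 1.1, 0.1]
gripper_width: -0.2
```

```bash
python3 -c "
from h import *
info()
s=get_image('side');t=get_image('top');cv2.imwrite('pics/sd13.png',s);cv2.imwrite('pics/t13.png',t)
crop(s,255,415,60,230,3.5,'s13c.png');crop(t,350,490,140,280,4,'t13c.png')"
```

```text
t 17.6 tcp [ 476.3 -118.6   94.6] F [0.4 1.1 0.1] w -0.2 toolY deg 102.0 tilt [-0.001  0.002 -1.   ]
A local 386.2 -134.4 Floc x -1.1
B local -85.3 -135.2 Floc x -1.0
```

View pics/s13c.png

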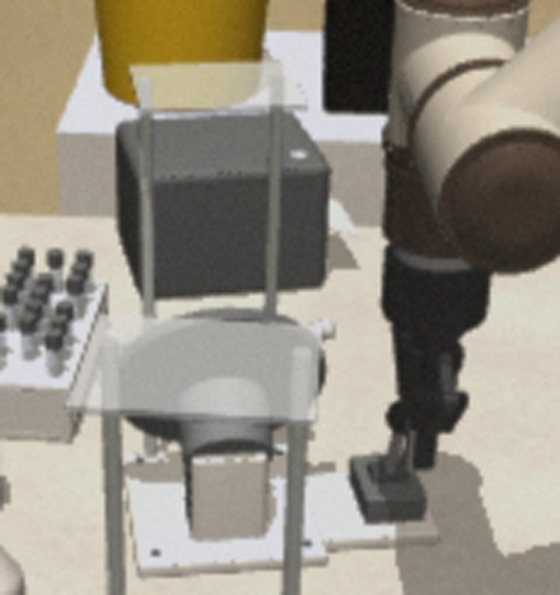

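View pics/t13c.png

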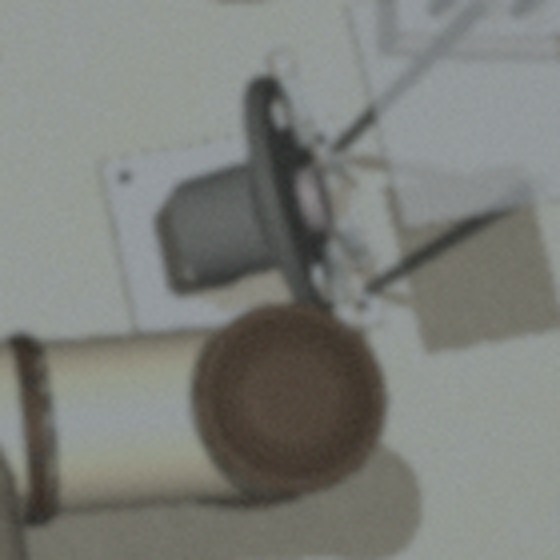

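send_rows:
  translation:
    - [0,-0.005,0]
    - [0,-0.01,0]
    - [0,-0.015,0]
    - [0,-0.02,0]
    - [0,-0.025,0]
    - [0,-0.03,0]
  yaw: [0,0,0,0,0,0]
  fingers: [255,255,255,255,255,255]

```text
clock: 18.3
position: [484.0, -148.2, 96.2]
ee_rot: [-0.104, 0.995, 0.001, 0.002]
contact_force: [-0.1, 0.5, 1.3]
gripper_width: 0.2
```

send_rows:
  translation:
    - [0,-0.005,0]
    - [0,-0.01,0]
    - [0,-0.015,0]
    - [0,-0.02,0]
    - [0,-0.025,0]
    - [0,-0.03,0]
    - [0,-0.035,0]
    - [0,-0.04,0]
    - [0,-0.045,0]
    - [0,-0.05,0]
  yaw: [0,0,0,0,0,0,0,0,0,0]
  fingers: [255,255,255,255,255,255,255,255,255,255]

```text
clock: 19.3
position: [494.1, -197.5, 95.8]
ee_rot: [-0.104, 0.995, 0.001, 0.001]
contact_force: [-0.0, 1.0, -0.1]
gripper_width: 0.2
```

```bash
python3 -c "
from h import *
info()
s=get_image('side');cv2.imwrite('pics/sd14.png',s)
crop(s,255,415,60,230,3.5,'s14c.png')"
```

```text
t 19.3 tcp [ 494.1 -197.5   95.8] F [-0.   1.  -0.1] w 0.2 toolY deg 102.0 tilt [ 0.002  0.003 -1.   ]
A local 464.5 -114.4 Floc x -1.0
B local -4.5 -133.9 Floc x -1.0
```

View pics/s14c.png

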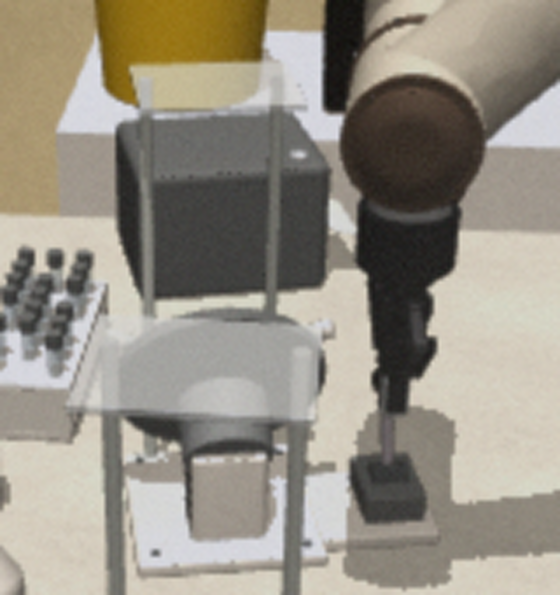

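Lever follows. I'll creep to the stop.

send_rows:
  translation:
    - [0,-0.003,0]
    - [0,-0.006,0]
    - [0,-0.009,0]
    - [0,-0.011,0]
    - [0,-0.013,0]
    - [0,-0.013,0]
  yaw: [0,0,0,0,0,0]
  fingers: [255,255,255,255,255,255]

```text
clock: 19.95
position: [496.7, -209.1, 95.7]
ee_rot: [-0.104, 0.995, 0.002, 0.001]
contact_force: [-0.8, 9.1, 1.1]
gripper_width: 0.1
```

send_rows:
  translation:
    - [0,-0.001,0]
    - [0,-0.003,0]
    - [0,-0.004,0]
    - [0,-0.004,0]
  yaw: [0,0,0,0]
  fingers: [255,255,255,255]

```text
clock: 20.35
position: [496.8, -209.6, 95.6]
ee_rot: [-0.103, 0.995, 0.005, 0.001]
contact_force: [-2.9, 17.2, 5.1]
gripper_width: 0.1
```

send_rows:
  translation:
    - [0,-0.001,0]
    - [0,-0.003,0]
    - [0,-0.004,0]
    - [0,-0.004,0]
  yaw: [0,0,0,0]
  fingers: [255,255,255,255]

```text
clock: 20.75
position: [496.8, -209.6, 95.7]
ee_rot: [-0.103, 0.995, 0.008, -0.0]
contact_force: [-2.5, 19.9, 5.9]
gripper_width: 0.1
```

send_rows:
  translation:
    - [0,0.004,0]
    - [0,0.015,0]
    - [0,0.03,0]
    - [0,0.03,-0.03]
    - [0.02,0.03,-0.07]
    - [0.05,0.05,-0.11]
    - [0.09,0.08,-0.13]
    - [0.1,0.12,-0.13]
    - [0.1,0.12,-0.13]
    - [0.1,0.12,-0.13]
  yaw: [0,0,0,0,0,0,0,0,0,0]
  fingers: [255,255,255,255,255,255,255,255,255,255]

```text
clock: 21.75
position: [374.1, -113.9, 228.0]
ee_rot: [-0.104, 0.994, 0.008, 0.001]
contact_force: [-0.4, -0.2, 1.2]
gripper_width: 0.1
```

```bash
python3 -c "
from h import *
info()
s=get_image('side');t=get_image('top');cv2.imwrite('pics/sd15.png',s);cv2.imwrite('pics/t15.png',t)
a=cv2.imread('pics/side0.png');b=cv2.imread('pics/top0.png')
cv2.imwrite('pics/f1.png',np.hstack([cv2.resize(x[80:360,225:415],None,fx=2,fy=2,interpolation=2) for x in (a,s)]))
cv2.imwrite('pics/f2.png',np.vstack([cv2.resize(x[110:270,200:510],None,fx=1.8,fy=1.8,interpolation=2) for x in (b,t)]))
p=np.load('pose.npy')[1]
for th in(-.5,.5):print(proj('side',W(p,(80*np.sin(th),-135,36+80*np.cos(th)))))"
```

```text
t 21.75 tcp [ 374.1 -113.9  228. ] F [-0.4 -0.2  1.2] w 0.1 toolY deg 102.0 tilt [ 0.     0.015 -1.   ]
A local 384.3 -236.7 Floc x 0.2
B local -110.8 -234.3 Floc x 0.1
[[369.47586086 180.19642735]]
[[362.95439767 166.77963638]]
```

View pics/f1.png

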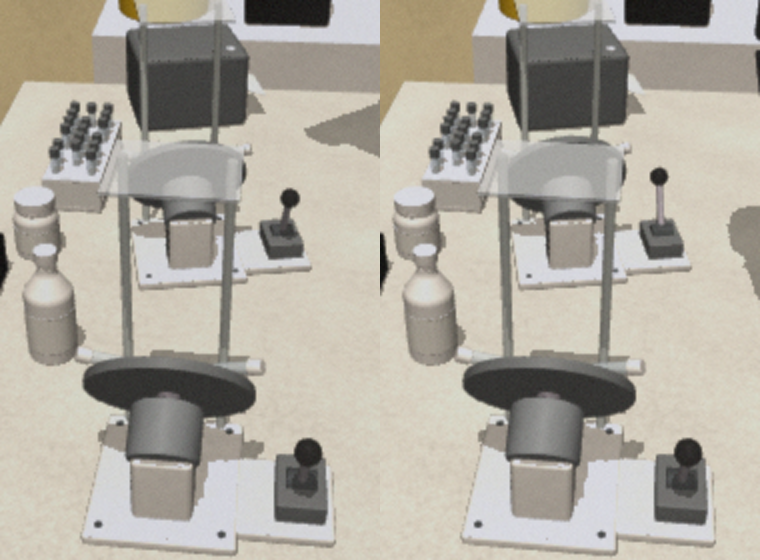

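View pics/f2.png

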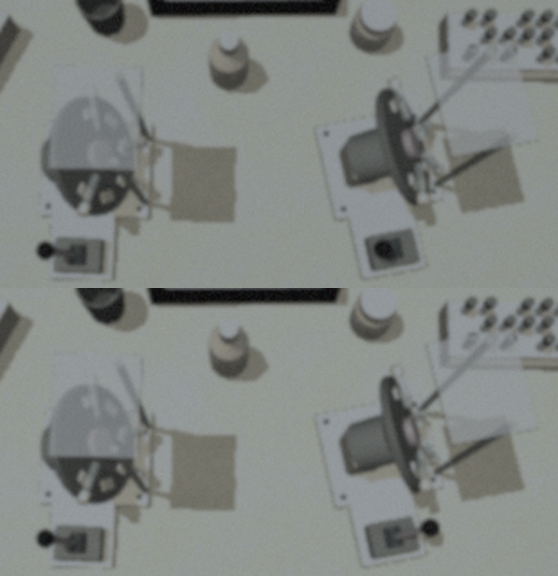

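```bash
python3 -c "
from bench import *
print(job_done())"
```

```text
the job is handed in; nothing more can be done
None
```

The right-hand rotator (at world y about -175 mm) is the loose one. Its disc is left tipped forward and its lever is off. I handed the job in at about 22 s.

- **Finding it:** with the open fingers either side of the rim, the right disc gave about 10 mm at around 1 N, then met a hard stop. A sound disc gives only 1 mm each way, so I did not rock the left disc.
- **Rocking:** I pushed it back to its stop (about 10 N), then forward about 14 mm to the other stop (about 9–13 N), and let go. The gripper can't tilt here, so I did this by pushing on the rim with the fingers instead of clamping it.
- **First forward try:** it failed. The fully open finger pressed against the rim (about 4 N sideways, 4 N upward) without moving the disc. I half-closed the fingers and followed the rim's arc, which worked.
- **Lever:** I pushed the right lever until it met its stop (about 20 N), then backed away.

**Last pictures:** the right disc stands clearly steeper than at the start, and its lever ball is over on the right. The left disc and lever, both guards and the bottle look unmoved, and the robot is touching nothing. I saw no sign of contact with the guards. The highest force reading I saw was about 21 N.

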